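Cap a wide-mouth bottle that leans in its tilt rest

ROBOT

A 6-joint arm with a two-finger parallel gripper is mounted at the origin on a cart in front of the work surface, level with it; the furniture and walls round the work are solid. World frame = base frame: x ahead of the robot, y to its left, z up, the work surface at z = 0. Lengths are in m, angles in rad, forces in N, time in s.
With the tool pointing down it reaches from about 0.3 to 0.875 m from the base axis. Payload 6.4 kg.
Tool frame: the origin (TCP) lies at the very end of the fingers, on their centre line; the grasp point (between the pads) lies 19 mm behind it; z points along the fingers, y is the line along which they close (so a half turn about z gives the same grasp; the last joint's range is limited). The gripper opens to 85 mm and grips with 20 to 120 N. Pads are 22 mm wide; open, the fingers measure 114 mm over their backs; the gripper's body (76 mm by 85 mm) begins 54 mm behind the grasp point. The pads swing forward as they close: fully open they stand 13 mm farther back than shut.
Start: joints at [-1.489, 0.181, 1.607, -0, 1.354, -0.206], TCP at [0.163, -0.551, 0.231] pointing down, gripper open.
Joint ranges: [-2.99, 2.99], [-0.89, 2.07], [0.3, 2.58], [-1.14, 4.28], [0, 2.63], [-3.12, 3.12]. Speed limits (rad/s): [2.57, 2.57, 3.01, 3.14, 3.14, 3.14].

INTERFACE

Orientations are given as a unit quaternion [w, x, y, z].
In Python, from bench import ctrl, imaging, telemetry gives the robot as it stands (ctrl), with the cameras (imaging) and the readings (telemetry).
- The arm moves only by the shell command python3 jog.py 'ROWS'. ROWS is a JSON list of rows, 1 to 10 of them, each of 7 numbers: dx, dy, dz in m, then a rotation vector rx, ry, rz in rad, then the opening from 0.0 (shut) to 1.0 (fully open); each row is the pose to reach, as a shift and turn from the pose commanded when the command began, along the tool's axes at that moment; what a row does not reach only later rows make up. A row lasts 1/8 s, in which the tool goes at most 0.0625 m and 0.188 rad, less where a joint would pass 70% of its speed; a pose out of reach is approached as far as the arm can. The fingers move at their own pace and stop on an object; the grip force is fixed at half the most. Time passes only in rows, so rows that do not move let the fingers close. It prints the time, the measured TCP pose, the force, the opening and the grip force at its end.
- telemetry.get_obs(): the state, without advancing time (a new reading comes with each control period).
- imaging.camera(name): name is "scene" or "side" or "wrist"; returns the picture (420x560x3 uint8, blue, green, red); there is no depth.
- imaging.camera_params(name): a dict with "fovy" (degrees; the focal length in pixels is half the picture's height over the tangent of half this angle, whatever the lens; pixels are square), "cx", "cy" (the principal point, pixels), "view" (4x4, takes a point from world to camera coordinates). Camera axes: x right, y up, looking along -z (the intrinsics and any distortion apply to the point x, -y, -z); pixel columns grow to the right and rows downward; lengths in m; the calibration is good to about 2 mm. A picture is of the moment at which its call begins: read the wrist's pose just before it. camera_params takes no time and is no camera call; for the wrist camera it gives the pose at the moment of the call.
- ctrl.hand_in(): hands the job in; it is judged then, once.
The state is a dict: "time_s": time; "q": joint angles; "dq": joint speeds; "joint_efforts": joint torques, N m; "eef_pos": TCP position; "eef_rot": TCP orientation; "wrist_force": force on the tool from outside, world axes, zero at the start; "torque": the same for the moment, N m; "opening": opening from 0.0 (shut) to 1.0 (fully open); "grasp_force": force on a finger pad.
Only numpy, scipy, OpenCV 4.12 (cv2) and the standard library are available. Lean on these libraries where they do the work, as an engineer would, in place of code of your own. Each camera call takes 0.05 s, during which the arm holds its last target. There are 200 camera calls.

TASK

The square wide-mouth bottle leans in the steel tilt rest with its cap off. Pick up the cap that fits it (the larger of the two black caps on the bench), set it squarely on the tilted mouth and find the start of the thread by turning it backward (anticlockwise, seen from above the cap) until you feel it drop; then screw it clockwise fully home against its stop and let go. Leave the smaller cap and everything else on the bench where they are.

Things in the scene. Friction and masses are not known exactly. Their poses are not given: they have to be found in the camera images.
- cap: black ribbed screw cap, 64 mm across, 28 mm tall, 40 g, loose, lying open side down. Origin: centre of its open underside; z points out of its closed top. Inner diameter 55.6 mm; four equal lugs inside, 90 degrees apart, just above the open edge, hidden from outside, reach in to 44 mm diameter. Friction and mass vary by 25 %
- mouth (a point): centre of the bottle's open mouth, at the lip's top. z points out of the bottle along its axis (25 degrees from vertical, leaning to the rest's -x). Right-hand thread: the cap closes clockwise seen from outside (against z). Neck 40 mm across, tapering to 33 mm at the lip; threads 51 mm across begin 10 mm below the lip: 4 starts 90 degrees apart, lead 24 mm a turn
- bottle_rest: steel tilt rest screwed to the bench, 150x100 mm, with a white square bottle (72x72 mm, 141 mm long) clamped in it; neither moves. Origin: centre of the rest's underside; +x from mouth to back. The mouth is at (-0.0296, 0, 0.1638) in this frame. Nothing of it lies within 10 mm round the closed cap's side; the bottle's shoulder begins 35 mm below the lip
- cap_top (a point): centre of the cap's closed top face, 28 mm above the cap's origin. Its height over the mouth along the mouth's z tells the state: 14 to 17.5 mm while the lugs ride on the threads; 10 to 11.5 mm once dropped into the starts; 6.4 mm when fully home
- thread (a point): point on the bottle's axis 10 mm below the lip, level with the thread starts; axes as the mouth's. Riding lugs rise 0.5 mm per 8 degrees turned backward, then fall 6 to 7 mm into a 30-degree gap (lugs 14 degrees wide); a rib ends each gap and blocks further backward turning. From there home is at most 70 degrees clockwise, to a hard stop. A lug set on top of a rib first falls 3 mm only
- small_cap: smaller black cap of another bottle, 40 mm across, 21 mm tall; it does not belong here. Origin: centre of its underside
- etoh: bystander: white bottle with a screw cap, 60 mm across, 140 mm tall, about 0.26 kg; origin: centre of its underside
- stain: bystander: small white bottle with a screw cap, 40 mm across, 75 mm tall; origin: centre of its underside
- film: bystander: cardboard carton 62x130x62 mm; origin: centre of its underside
- timer: bystander: white bench timer 62x66x20 mm; origin: centre of its underside
- book: bystander: notebook 210x152x15 mm lying flat; origin: centre of its underside
- pen: bystander: marker pen about 135 mm long, 14 mm thick, lying; origin: its underside
- tape: bystander: roll of tape lying flat, 96 mm across, 25 mm tall; origin: centre of its underside

How it is judged:
By the outcome, as a careful person would: the job done as asked, in the order asked, and still so for the second after the job is handed in, with the robot touching nothing.
It also fails if it takes over 61 s, if anything falls off the work surface, if the arm or the gripper's body presses on something with over 40 N, if the wrist force passes 120 N, or if a joint passes its speed limit or range.

## Working session

There is one attempt and no reset: what is moved stays moved. The work goes in short steps, Python scripts to look and compute and a shell command to move; the robot and the scene stay as the last step left them, time stands still between calls to the robot, and variables do not carry over. Pictures are saved under pics/ and viewed, at most 10 in all, crops included, and the job is handed in when it is done.

```bash
ls; mkdir -p pics
python3 - <<'E'
from bench import ctrl, imaging, telemetry
import cv2,numpy as np
o=telemetry.get_obs();print(o)
for n in("scene","side"):
    p=imaging.camera_params(n);print(n,p)
    cv2.imwrite(f"pics/{n}0.png",imaging.camera(n))
p=imaging.camera_params("wrist");print(p)
cv2.imwrite("pics/wrist0.png",imaging.camera("wrist"))
E
```

```text
bench.py
jog.py
pics
{'time_s': 0.0, 'q': array([-1.48930366e+00,  1.81558529e-01,  1.60798572e+00, -9.76322630e-06,
        1.35382459e+00, -2.06264609e-01]), 'dq': array([ 3.17600519e-04, -1.70191499e-03,  1.42825202e-04,  3.27809867e-04,
        8.30202804e-05, -1.88291944e-03]), 'joint_efforts': array([-1.36809426e-04, -4.44873655e+01, -3.51342165e+01, -3.00926122e-04,
        9.02534433e-03,  1.01703998e-05]), 'eef_pos': array([ 0.16317389, -0.55078656,  0.23038511]), 'eef_rot': array([-8.86661348e-04,  9.89666770e-01,  1.43383734e-01,  5.06115893e-05]), 'wrist_force': array([ 0.47997004,  0.75376952, -0.57625679]), 'torque': array([-0.03784179, -0.0013974 , -0.02863983]), 'grasp_force': 0.0, 'opening': 1.0031934226162558}
scene {'fovy': 48.56680014439165, 'cx': 279.67132187255135, 'cy': 222.16321653788788, 'view': array([[-0.6357842 , -0.77185858,  0.00357538,  0.41022119],
       [ 0.47597712, -0.38841003,  0.78903956, -0.34639115],
       [-0.60763824,  0.50336069,  0.61433198, -0.94062761],
       [ 0.        ,  0.        ,  0.        ,  1.        ]])}
side {'fovy': 42.352209616267785, 'cx': 281.97621995262546, 'cy': 211.35905064251986, 'view': array([[-0.9996759 ,  0.015504  ,  0.02019228,  0.56810305],
       [ 0.00480087, -0.66412377,  0.74760723, -0.07316461],
       [ 0.02500108,  0.74746187,  0.66383409, -1.46011945],
       [ 0.        ,  0.        ,  0.        ,  1.        ]])}
{'fovy': 59.42733085425805, 'cx': 278.7604473995714, 'cy': 202.67523118201066, 'view': array([[ 0.28392603, -0.95884459, -0.00174729, -0.57166075],
       [ 0.92434185,  0.27419287, -0.26534962,  0.03448862],
       [ 0.25490814,  0.07372458,  0.96415068, -0.37713418],
       [ 0.        ,  0.        ,  0.        ,  1.        ]])}
```

View pics/scene0.png

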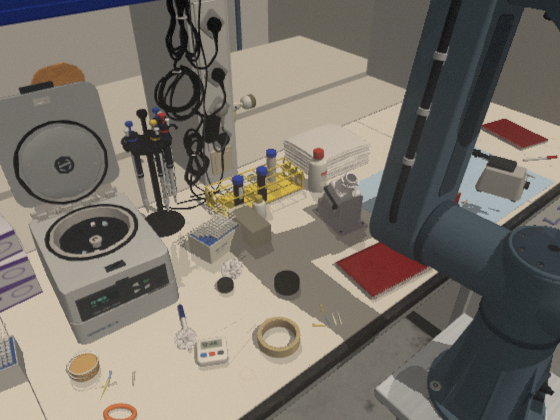

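View pics/side0.png

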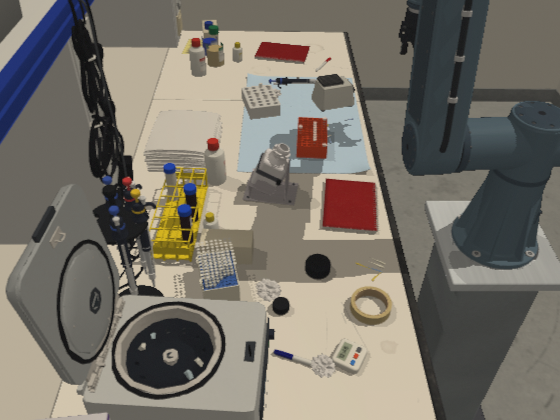

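The scene view shows the large cap at about (287,283), the small cap at (225,285), and the bottle and rest at about (345,200). In the side view they are at (318,266), (281,305) and (275,175). Next I'll triangulate them and look at enlarged crops.

```bash
cat > h.py <<'E'
import numpy as np
from bench import ctrl, imaging, telemetry
from scipy.spatial.transform import Rotation as R
def P(n): return dict(imaging.camera_params(n))
def proj(p,X):
    f=210/np.tan(np.radians(p['fovy']/2)); c=p['view']@np.append(X,1)
    return np.array([p['cx']+f*c[0]/-c[2], p['cy']+f*c[1]/c[2]])
def ray(p,uv):
    f=210/np.tan(np.radians(p['fovy']/2)); V=p['view']; Rm=V[:3,:3]
    d=Rm.T@np.array([(uv[0]-p['cx'])/f,-(uv[1]-p['cy'])/f,-1]); return -Rm.T@V[:3,3], d/np.linalg.norm(d)
def tri(obs):
    A=np.zeros((3,3));b=np.zeros(3)
    for p,uv in obs:
        o,d=ray(p,uv);M=np.eye(3)-np.outer(d,d);A+=M;b+=M@o
    X=np.linalg.solve(A,b); return X,[np.round(proj(p,X)-uv,1) for p,uv in obs]
def plane(p,uv,z):
    o,d=ray(p,uv); return o+d*(z-o[2])/d[2]
def rot(q): return R.from_quat(np.roll(q,-1))
E
python3 - <<'E'
from h import *
import cv2
s,d=P("scene"),P("side")
print(tri([(s,(287,277)),(d,(318,262))]),tri([(s,(225,281)),(d,(281,302))]),tri([(s,(349,181)),(d,(282,150))]))
a=cv2.imread("pics/scene0.png");b=cv2.imread("pics/side0.png")
k=lambda i,x,y:cv2.resize(i[y:y+100,x:x+100],(400,400),interpolation=cv2.INTER_CUBIC)
z=np.vstack([np.hstack([k(a,300,150),k(b,235,125)]),])
z2=np.hstack([cv2.resize(a[250:300,200:300],(400,200),interpolation=3),cv2.resize(b[245:295,270:370],(400,200),interpolation=3)])
cv2.imwrite("pics/crop1.png",np.vstack([z,z2]))
E
```

```text
(array([0.48157732, 0.11223007, 0.02865992]), [array([-0.3,  0.6]), array([-0.2, -0.7])]) (array([0.57468874, 0.23458558, 0.02199126]), [array([-0. ,  0.1]), array([-0. , -0.1])]) (array([ 0.56818765, -0.18500905,  0.15172092]), [array([ 0.3, -0.7]), array([0.1, 0.8])])
```

View pics/crop1.png

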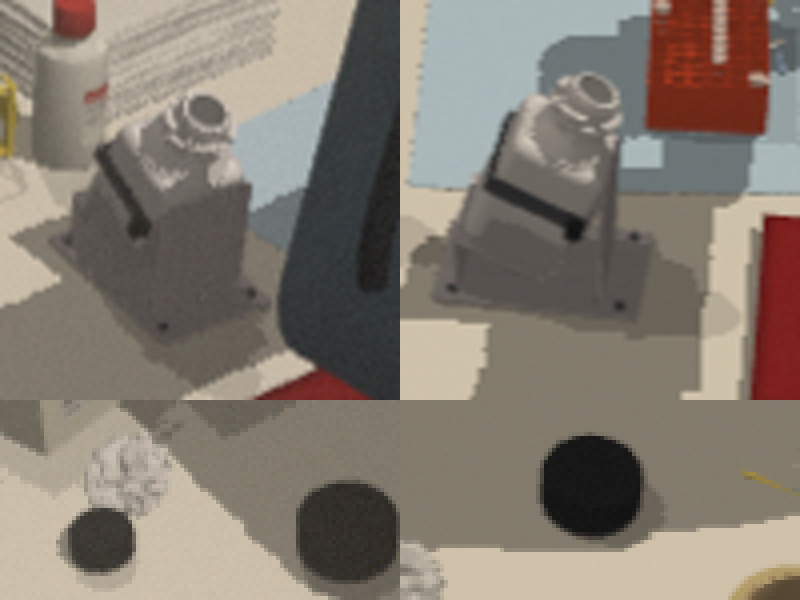

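```bash
cat >> h.py <<'E'
def goto(pos,Rt,n=None):
    "shift+rotvec in present tool axes to a world pose"
    o=telemetry.get_obs();R0=rot(o['eef_rot']);d=R0.inv().apply(np.array(pos)-o['eef_pos']);r=(R0.inv()*Rt).as_rotvec()
    print('t',round(o['time_s'],2),'shift',np.round(d,4),'rv',np.round(r,4),'rows',round(max(np.linalg.norm(d)/.0625,np.linalg.norm(r)/.188),1))
def down(a):  # tool z down, tool y along world angle a
    y=np.array([np.cos(a),np.sin(a),0]);z=np.array([0,0,-1.]);return R.from_matrix(np.c_[np.cross(y,z),y,z])
E
python3 - <<'E'
from h import *
s,d=P("scene"),P("side")
A=np.array
S=lambda x,y:A([300+x/4,150+y/4]); D=lambda x,y:A([235+x/4,125+y/4])
h=[tri([(s,S(*a)),(d,D(*b))]) for a,b in [((68,240),(52,288)),((163,327),(220,306)),((252,294),(232,237)),((207,107),(199,88))]]
for x in h: print(x)
v=h[0][0]-h[1][0];print('yaw',np.arctan2(v[1],v[0]));v=h[1][0]-h[2][0];print('y-yaw',np.arctan2(v[1],v[0])-np.pi/2)
o=telemetry.get_obs();R0=rot(o['eef_rot']);w=P("wrist");Rc=w['view'][:3,:3]
print('cam in tool',R0.inv().apply(-Rc.T@w['view'][:3,3]-o['eef_pos']),'axes in tool\n',R0.inv().as_matrix()@Rc.T)
goto([.48,-.17,.40],R0)
E
```

```text
(array([ 0.6638721 , -0.16293946,  0.00486831]), [array([-0.1,  0.2]), array([-0. , -0.2])])
(array([ 0.54327593, -0.14356541,  0.00513212]), [array([-0.1,  0.1]), array([-0. , -0.1])])
(array([ 0.53198279, -0.22596004,  0.00179032]), [array([-0.,  0.]), array([-0., -0.])])
(array([ 0.56131986, -0.18500611,  0.1655009 ]), [array([-0.2,  0.4]), array([-0. , -0.4])])
yaw -0.15929120539737182
y-yaw -0.1362128796952904
cam in tool [ 0.06679077 -0.00241378 -0.14129419] axes in tool
 [[ 9.58640351e-05  9.64056411e-01  2.65697625e-01]
 [ 9.99999982e-01 -1.35751242e-04  1.31758128e-04]
 [ 1.63091050e-04  2.65697607e-01 -9.64056407e-01]]
t 0.15 shift [ 0.4119 -0.2756 -0.1689] rv [0. 0. 0.] rows 8.4
```

Run:
```python
from h import *
R0=rot(telemetry.get_obs()['eef_rot'])
goto([.55,-.24,.31],R0);goto([.55,-.12,.31],R0)
```

```text
t 0.15 shift [ 0.4592 -0.1884 -0.079 ] rv [0. 0. 0.] rows 8.0
t 0.15 shift [ 0.4932 -0.3035 -0.0789] rv [0. 0. 0.] rows 9.4
```

```bash
python3 jog.py '[[0,0,-0.06,0,0,0,1],[0.46,-0.19,-0.08,0,0,0,1],[0.46,-0.19,-0.08,0,0,0,1],[0.46,-0.19,-0.08,0,0,0,1],[0.46,-0.19,-0.08,0,0,0,1],[0.46,-0.19,-0.08,0,0,0,1],[0.46,-0.19,-0.08,0,0,0,1],[0.46,-0.19,-0.08,0,0,0,1],[0.46,-0.19,-0.08,0,0,0,1],[0.46,-0.19,-0.08,0,0,0,1]]' 
python3 jog.py '[[0,0,0,0,0,0,1],[0,0,0,0,0,0,1],[0,0,0,0,0,0,1]]'
python3 - <<'E'
from h import *
import cv2,pickle
p=P("wrist");cv2.imwrite("pics/w1.png",imaging.camera("wrist"));pickle.dump(p,open("w1.pkl","wb"))
o=telemetry.get_obs();print(o['eef_pos'],o['dq'].round(3))
E
```

```text
time_s: 1.4
eef_pos: [0.5528, -0.2351, 0.3108]
eef_rot: [-0.001, 0.989, 0.146, 0.0]
wrist_force: [-1.3, -0.1, -0.2]
opening: 1.0
grasp_force: 0.0
time_s: 1.78
eef_pos: [0.5496, -0.2397, 0.3114]
eef_rot: [0.0, 0.99, 0.142, -0.0]
wrist_force: [-0.7, 0.8, -0.0]
opening: 0.997
grasp_force: 0.0
[ 0.54967707 -0.23963675  0.31141754] [ 0.006  0.002 -0.003  0.001  0.001  0.002]
```

```bash
python3 jog.py '[[0.03,-0.12,0,0,0,0,1],[0.03,-0.12,0,0,0,0,1],[0.03,-0.12,0,0,0,0,1],[0.03,-0.12,0,0,0,0,1],[0.03,-0.12,0,0,0,0,1],[0.03,-0.12,0,0,0,0,1]]'
python3 - <<'E'
from h import *
import cv2,pickle
p=P("wrist");cv2.imwrite("pics/w2.png",imaging.camera("wrist"));pickle.dump(p,open("w2.pkl","wb"))
o=telemetry.get_obs();print(o['eef_pos'],o['dq'].round(3))
p1=pickle.load(open("w1.pkl","rb"))
X=np.array([.565,-.187,.164])
a,b=[cv2.imread(f"pics/w{i}.png") for i in(1,2)]
out=[]
for q,i in((p1,a),(p,b)):
    u=proj(q,X);print(u)
cv2.imwrite("pics/w12.png",cv2.resize(np.hstack([a,b]),(800,300)))
E
```

```text
time_s: 2.58
eef_pos: [0.545, -0.1163, 0.3111]
eef_rot: [-0.0, 0.99, 0.142, -0.0]
wrist_force: [-0.4, -1.3, 0.2]
opening: 1.003
grasp_force: 0.0
[ 0.54503598 -0.11610463  0.31107965] [ 0.007 -0.002  0.001  0.001  0.002  0.001]
[222.83429209 150.41904121]
[373.21608545 188.38590487]
```

View pics/w12.png

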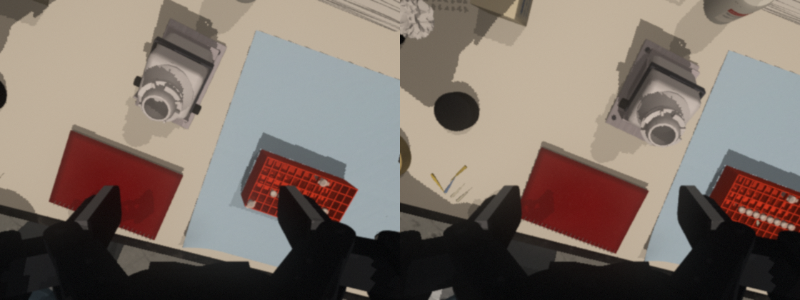

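The two views show the mouth at about (222,150) and (367,184), and the large cap in w2 at about (80,155). I'll enlarge these.

Run:
```python
import cv2,numpy as np
a,b=[cv2.imread(f"pics/w{i}.png") for i in(1,2)]
k=lambda i,x,y:cv2.resize(i[y:y+66,x:x+66],(396,396),interpolation=cv2.INTER_CUBIC)
z=np.hstack([k(a,190,117),k(b,335,150)]);
z=np.clip(z*1.0,0,255).astype(np.uint8)
for t in range(0,396,60):
    for x0 in(0,396): cv2.line(z,(x0+t,0),(x0+t,6),(0,0,255),1); cv2.line(z,(x0,t),(x0+6,t),(0,0,255),1)
cv2.imwrite("pics/m12.png",z)
# cap silhouette in w2
g=b.max(2); m=(g<45).astype(np.uint8); n,l,st,c=cv2.connectedComponentsWithStats(m)
for s,cc in zip(st,c):
    if 500<s[4]<8000: print(s,cc)
```

```text
[  49  129   61   53 2528] [ 78.51147152 154.83939873]
```

View pics/m12.png

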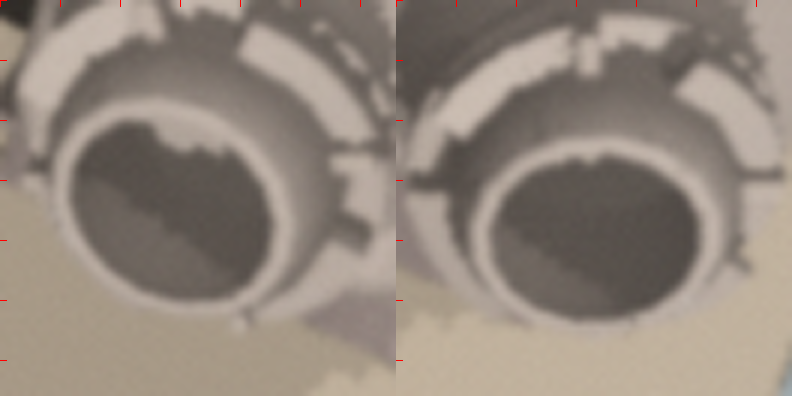

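Run:
```python
from h import *
import pickle
from scipy.optimize import least_squares
ps=[pickle.load(open(f"w{i}.pkl","rb")) for i in(1,2)]
ex=[np.array([190+52/6,190+292/6,117+98/6,117+315/6]),np.array([335+74/6,335+324/6,150+137/6,150+328/6])]
print(tri([(p,(e[:2].mean(),e[2:].mean())) for p,e in zip(ps,ex)]))
th=np.linspace(0,2*np.pi,181);c=np.c_[np.cos(th),np.sin(th),0*th]*.0165
def axis(yaw): return R.from_euler('z',yaw)*R.from_euler('y',-25,degrees=True)
def f(v,yaw=None,tri_=False):
    r=[]
    for p,e in zip(ps,ex):
        u=np.array([proj(p,q) for q in v[:3]+axis(v[3] if yaw is None else yaw).apply(c)])
        r+=list(np.r_[u[:,0].min(),u[:,0].max(),u[:,1].min(),u[:,1].max()]-e)
    return np.array(r)
for y in(None,-.15):
    s=least_squares(f,[.565,-.187,.165,-.15],args=(y,));print(y,s.x.round(4),s.fun.round(2))
p=ps[1];C=np.array([49+30.5-.5,129+26.5-.5])
print('cap mid-height plane',plane(p,C,.014))
# match projected silhouette extents of cylinder
def g(v):
    u=np.array([proj(p,[v[0]+.032*np.cos(t),v[1]+.032*np.sin(t),z]) for t in th for z in(0,.028)])
    return np.r_[u[:,0].min()-48.5,u[:,0].max()-109.5,u[:,1].min()-128.5,u[:,1].max()-181.5]
s=least_squares(g,[.48,.11]);print('cap',s.x,s.fun.round(2))
```

```text
(array([ 0.56312521, -0.18381942,  0.16203807]), [array([ 0. , -0.2]), array([-0. ,  0.2])])
None [ 0.5625 -0.1839  0.1614 -0.0623] [-0.25  0.53 -0.16 -0.12 -0.21 -0.09 -0.27  0.59]
-0.15 [ 0.5625 -0.1839  0.1613 -0.15  ] [-0.01  0.33 -0.32  0.05 -0.24 -0.09 -0.46  0.79]
cap mid-height plane [0.48175786 0.11622484 0.014     ]
cap [0.48244901 0.11488742] [-2.65  2.83 -1.85  2.02]
```

Mouth measures (0.563,-0.184,0.163), agreeing with the stated height of 0.1638, with a rest yaw of about -0.15. The cap is at (0.482,0.114), top about 0.028. To centre the cap I'll squeeze it in two directions.

Run:
```python
from h import *
s=P("scene");print('tape',plane(s,(278,335),.02))
goto([.482,.114,.085],down(.286));goto([.482,.114,.004],down(.286));goto([.482,.114,.004],down(-1.285))
```

```text
tape [0.3634426  0.23698599 0.02      ]
t 2.62 shift [ 0.0045 -0.2385  0.2261] rv [-3.0000e-04  1.0000e-04 -1.5706e+00] rows 8.4
t 2.62 shift [ 0.0046 -0.2385  0.3071] rv [-3.0000e-04  1.0000e-04 -1.5706e+00] rows 8.4
t 2.62 shift [ 0.0046 -0.2385  0.3071] rv [-0.0002  0.0003  0.0004] rows 6.2
```

```bash
python3 jog.py '[[0.005,-0.12,0.05,0,0,-0.8,1],[0.005,-0.239,0.226,0,0,-1.57,1],[0.005,-0.239,0.226,0,0,-1.57,1],[0.005,-0.239,0.226,0,0,-1.57,1],[0.005,-0.239,0.226,0,0,-1.57,1],[0.005,-0.239,0.226,0,0,-1.57,1],[0.005,-0.239,0.226,0,0,-1.57,1],[0.005,-0.239,0.226,0,0,-1.57,1],[0.005,-0.239,0.226,0,0,-1.57,1],[0.005,-0.239,0.226,0,0,-1.57,1]]'
python3 jog.py '[[0,0,0,0,0,0,1],[0,0,0,0,0,0,1]]'
python3 - <<'E'
from h import *
import cv2
p=P("wrist");b=imaging.camera("wrist");cv2.imwrite("pics/w3.png",b)
print(proj(p,[.482,.114,.028]))
goto([.482,.114,.004],down(.286));print(telemetry.get_obs()['q'].round(2))
E
```

```text
time_s: 3.88
eef_pos: [0.4823, 0.1152, 0.0852]
eef_rot: [-0.0, 0.599, 0.801, -0.0]
wrist_force: [0.9, 0.7, 0.8]
opening: 0.998
grasp_force: 0.0
time_s: 4.12
eef_pos: [0.4821, 0.1154, 0.0853]
eef_rot: [-0.0, 0.599, 0.801, 0.0]
wrist_force: [0.1, 0.3, -0.7]
opening: 0.999
grasp_force: 0.0
[278.62302499 230.16964805]
t 4.17 shift [-0.0014 -0.0005  0.0813] rv [0.0001 0.     0.0002] rows 1.3
[-0.    0.2   1.92  0.    1.03 -0.29]
```

View pics/w3.png

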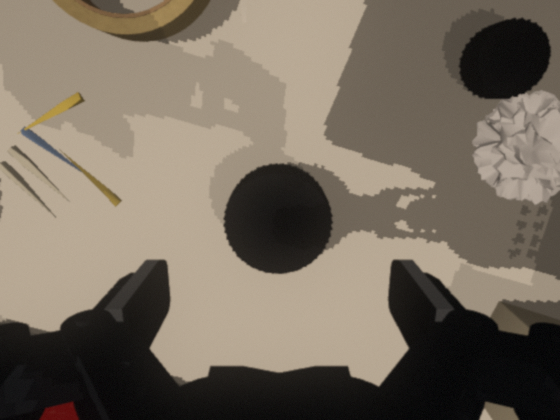

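The cap is centred between the fingers, with its disc at (278,218). The small cap is well clear at (505,57).

```bash
python3 jog.py '[[0,0,0.05,0,0,0,1],[0,0,0.082,0,0,0,1],[0,0,0.082,0,0,0,0.6],[0,0,0.082,0,0,0,0.6],[0,0,0.082,0,0,0,0.6],[0,0,0.082,0,0,0,0.6],[0,0,0.082,0,0,0,1],[0,0,0.082,0,0,0,1],[0,0,0.082,0,0,0,1],[0,0,0.082,0,0,0,1]]'
```

```text
time_s: 5.42
eef_pos: [0.482, 0.1156, 0.0032]
eef_rot: [-0.0, 0.599, 0.801, -0.0]
wrist_force: [-0.4, 0.8, 0.5]
opening: 0.999
grasp_force: 0.0
```

```bash
python3 jog.py '[[0,0,0,0,0,1.57,1],[0,0,0,0,0,1.57,1],[0,0,0,0,0,1.57,1],[0,0,0,0,0,1.57,1],[0,0,0,0,0,1.57,1],[0,0,0,0,0,1.57,1],[0,0,0,0,0,1.57,1],[0,0,0,0,0,1.57,1],[0,0,0,0,0,1.57,1],[0,0,0,0,0,1.57,1]]'
python3 jog.py '[[0,0,0,0,0,0,0.5],[0,0,0,0,0,0,0.5],[0,0,0,0,0,0,0.5],[0,0,0,0,0,0,0.5],[0,0,0,0,0,0,0.5],[0,0,0,0,0,0,0.5]]'
```

```text
time_s: 6.68
eef_pos: [0.482, 0.1156, 0.0032]
eef_rot: [-0.0, 0.99, 0.144, -0.0]
wrist_force: [0.1, -0.4, 0.5]
opening: 1.0
grasp_force: 0.0
time_s: 7.42
eef_pos: [0.4823, 0.1156, 0.0038]
eef_rot: [0.0, 0.99, 0.144, 0.0]
wrist_force: [-2.7, 0.9, 5.4]
opening: 0.708
grasp_force: 64.8
```

```bash
cat >> h.py <<'E'
M=np.array([.563,-.1837,.1635]);YAW=-.15
TILT=R.from_euler('z',YAW)*R.from_euler('y',-25,degrees=True)*R.from_euler('z',-YAW)
N=TILT.apply([0,0,1])
def at(h,a=-1.285): goto(M+N*h,TILT*down(a))
def state():
    o=telemetry.get_obs();d=o['eef_pos']-M;h=d@N;l=TILT.inv().apply(d);R0=rot(o['eef_rot'])
    y=TILT.inv().apply(R0.apply([0,1,0]));z=TILT.inv().apply(R0.apply([0,0,1]))
    print('t',round(o['time_s'],2),'captop h mm',round((h+.0242)*1e3,2),'lat mm',np.round(l[:2]*1e3,2),'alpha deg',round(np.degrees(np.arctan2(y[1],y[0])),2),'tilt err',np.round(z[:2],3),'F along n',round(o['wrist_force']@N,1),'Flat',np.round(TILT.inv().apply(o['wrist_force'])[:2],1),'Tn',round(o['torque']@N,2),'grip',round(o['grasp_force'],1),'open',round(o['opening'],3),'q6',round(o['q'][5],2))
E
python3 jog.py '[[0,0,-0.06,0,0,0,0.5],[0,0,-0.12,0,0,0,0.5],[0,0,-0.18,0,0,0,0.5],[0,0,-0.23,0,0,0,0.5],[0,0,-0.23,0,0,0,0.5]]'
python3 -c "
from h import *
at(.06)"
```

```text
time_s: 8.05
eef_pos: [0.4848, 0.1156, 0.2382]
eef_rot: [0.001, 0.99, 0.144, 0.005]
wrist_force: [0.0, -0.4, -0.6]
opening: 0.708
grasp_force: 65.3
t 8.05 shift [-0.0334  0.2984  0.0208] rv [-0.182   0.3862  0.0025] rows 4.8
```

```bash
python3 jog.py '[[-0.033,0.298,0.02,-0.182,0.386,0,0.5],[-0.033,0.298,0.02,-0.182,0.386,0,0.5],[-0.033,0.298,0.02,-0.182,0.386,0,0.5],[-0.033,0.298,0.02,-0.182,0.386,0,0.5],[-0.033,0.298,0.02,-0.182,0.386,0,0.5],[-0.033,0.298,0.02,-0.182,0.386,0,0.5],[-0.033,0.298,0.02,-0.182,0.386,0,0.5],[-0.033,0.298,0.02,-0.182,0.386,0,0.5],[-0.033,0.298,0.02,-0.182,0.386,0,0.5]]'
python3 - <<'E'
from h import *
import cv2,pickle
state();at(.06);at(.0)
s,d=P("scene"),P("side")
a,b=imaging.camera("scene"),imaging.camera("side")
Rt=rot(telemetry.get_obs()['eef_rot']);T=telemetry.get_obs()['eef_pos']
for p,i in((s,a),(d,b)):
    print(proj(p,M),proj(p,T+Rt.apply([0,0,.0038])))
k=lambda i,x,y:cv2.resize(i[y:y+100,x:x+100],(400,400),interpolation=cv2.INTER_CUBIC)
cv2.imwrite("pics/c2.png",np.hstack([k(a,300,110),k(b,235,80)]))
E
```

```text
time_s: 9.18
eef_pos: [0.535, -0.1782, 0.2132]
eef_rot: [0.062, 0.967, 0.141, 0.203]
wrist_force: [-0.2, 0.5, -1.2]
opening: 0.71
grasp_force: 65.3
t 9.18 captop h mm 81.32 lat mm [-4.55  1.94] alpha deg -73.4 tilt err [-0.01   0.001] F along n -1.0 Flat [-0.7  0.6] Tn -0.04 grip 65.3 open 0.71 q6 0.5
t 9.18 shift [ 0.0038  0.0032 -0.0029] rv [-0.0037  0.0088  0.004 ] rows 0.1
t 9.18 shift [0.0043 0.0034 0.0571] rv [-0.0037  0.0088  0.004 ] rows 0.9
[350.74494121 177.63747976] [358.45469101 167.48908864]
[284.0855965  147.48762094] [294.41428601 134.17115863]
```

View pics/c2.png

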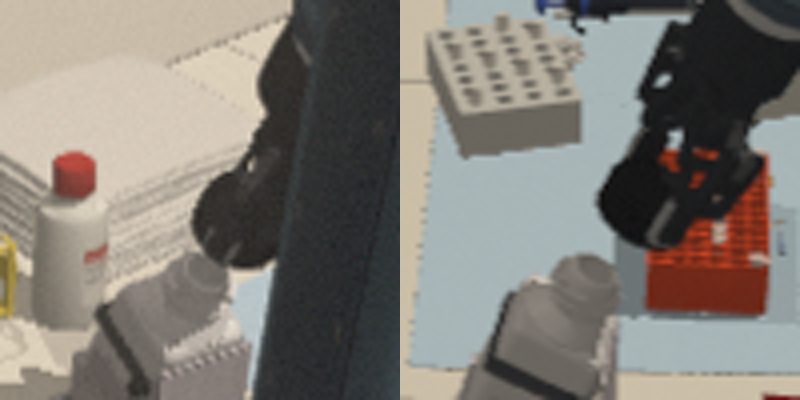

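The cap is held squarely above the mouth, within 2–3 px of its predicted place in both views. I'll line it up and lower it close.

```bash
python3 jog.py '[[0.004,0.003,0.0,-0.003,0.008,0.004,0.5],[0.004,0.003,0.02,-0.003,0.008,0.004,0.5],[0.004,0.003,0.03,-0.003,0.008,0.004,0.5],[0.004,0.003,0.042,-0.003,0.008,0.004,0.5],[0.004,0.003,0.042,-0.003,0.008,0.004,0.5],[0.004,0.003,0.042,-0.003,0.008,0.004,0.5],[0.004,0.003,0.042,-0.003,0.008,0.004,0.5]]'
python3 -c "
from h import *
state();at(0.012);at(-.008);print(telemetry.get_obs()['dq'].round(3))"
```

```text
time_s: 10.15
eef_pos: [0.5566, -0.1841, 0.1777]
eef_rot: [0.063, 0.966, 0.138, 0.207]
wrist_force: [-0.6, 0.3, 0.2]
opening: 0.706
grasp_force: 65.3
t 10.15 captop h mm 39.71 lat mm [ 0.13 -1.35] alpha deg -73.72 tilt err [-0.    -0.001] F along n 0.4 Flat [-0.5  0.3] Tn -0.04 grip 65.3 open 0.706 q6 0.49
t 10.15 shift [ 0.0003 -0.0013  0.0035] rv [ 0.0007  0.0006 -0.0016] rows 0.1
t 10.15 shift [ 0.0003 -0.0014  0.0235] rv [ 0.0007  0.0006 -0.0016] rows 0.4
[ 0.001 -0.003 -0.    -0.001  0.001  0.001]
```

```bash
python3 jog.py '[[0,-0.0013,0.006,0,0,0,0.5],[0,-0.0013,0.012,0,0,0,0.5],[0,-0.0013,0.016,0,0,0,0.5],[0,-0.0013,0.02,0,0,0,0.5],[0,-0.0013,0.021,0,0,0,0.5],[0,-0.0013,0.021,0,0,0,0.5],[0,-0.0013,0.021,0,0,0,0.5]]'
python3 -c "
from h import *
state()"
python3 jog.py '[[0,0,0.001,0,0,0,0.5],[0,0,0.002,0,0,0,0.5],[0,0,0.003,0,0,0,0.5],[0,0,0.003,0,0,0,0.5]]'
python3 -c "
from h import *
state()"
```

```text
time_s: 11.02
eef_pos: [0.5649, -0.184, 0.158]
eef_rot: [0.062, 0.967, 0.138, 0.207]
wrist_force: [-0.4, 0.3, -0.5]
opening: 0.707
grasp_force: 65.3
t 11.03 captop h mm 18.36 lat mm [-0.58  0.05] alpha deg -73.72 tilt err [-0.001 -0.   ] F along n -0.3 Flat [-0.6  0.4] Tn 0.07 grip 65.3 open 0.707 q6 0.49
time_s: 11.52
eef_pos: [0.5658, -0.1842, 0.1565]
eef_rot: [0.063, 0.967, 0.139, 0.207]
wrist_force: [-16.8, 3.7, 17.0]
opening: 0.708
grasp_force: 67.8
t 11.53 captop h mm 16.67 lat mm [-0.39  0.  ] alpha deg -73.67 tilt err [-0.001 -0.   ] F along n 22.6 Flat [-8.1  2.3] Tn -0.1 grip 67.8 open 0.708 q6 0.49
```

```bash
python3 jog.py '[[0,0,-0.0003,0,0,-0.07,0.5],[0,0,-0.0006,0,0,-0.14,0.5],[0,0,-0.0006,0,0,-0.14,0.5]]' >/dev/null
python3 -c "
from h import *
state()"
python3 jog.py '[[0,0,-0.0003,0,0,-0.07,0.5],[0,0,-0.0006,0,0,-0.14,0.5],[0,0,-0.0006,0,0,-0.14,0.5]]' >/dev/null
python3 -c "
from h import *
state()"
```

```text
t 11.9 captop h mm 17.17 lat mm [ 0.37 -1.29] alpha deg -65.62 tilt err [ 0.001 -0.003] F along n 12.0 Flat [-3.2 -1.8] Tn -0.04 grip 66.7 open 0.705 q6 0.35
t 12.28 captop h mm 17.04 lat mm [ 0.2  -0.35] alpha deg -57.7 tilt err [ 0.    -0.001] F along n 5.2 Flat [0.2 0.2] Tn 0.03 grip 65.8 open 0.707 q6 0.21
```

```bash
python3 jog.py '[[0,0,0.001,0,0,0,0.5],[0,0,0.0015,0,0,0,0.5],[0,0,0.0015,0,0,0,0.5]]' >/dev/null
python3 -c "
from h import *
state()"
python3 jog.py '[[0,0,0,0,0,-0.05,0.5],[0,0,0,0,0,-0.1,0.5],[0,0,0,0,0,-0.1,0.5]]' >/dev/null
python3 -c "
from h import *
state()"
```

```text
t 12.65 captop h mm 15.96 lat mm [ 0.52 -0.3 ] alpha deg -57.74 tilt err [ 0.001 -0.001] F along n 12.7 Flat [-0.6  0.6] Tn 0.03 grip 66.8 open 0.704 q6 0.21
t 13.03 captop h mm 14.9 lat mm [-0.61 -0.15] alpha deg -52.04 tilt err [-0.001 -0.001] F along n 0.7 Flat [ 0.6 -0.4] Tn 0.07 grip 65.5 open 0.708 q6 0.11
```

The force vanished while turning back, so the cap has started to drop. I'll follow it down.

```bash
python3 jog.py '[[0,0,0.001,0,0,0,0.5],[0,0,0.002,0,0,0,0.5],[0,0,0.002,0,0,0,0.5]]' >/dev/null
python3 -c "
from h import *
state()"
python3 jog.py '[[0,0,0.001,0,0,0,0.5],[0,0,0.001,0,0,0,0.5],[0,0,0.001,0,0,0,0.5]]' >/dev/null
python3 -c "
from h import *
state()"
```

```text
t 13.4 captop h mm 12.87 lat mm [-0.64 -0.13] alpha deg -51.98 tilt err [-0.001 -0.001] F along n -0.1 Flat [ 0.1 -2.9] Tn 0.07 grip 65.5 open 0.707 q6 0.11
t 13.78 captop h mm 11.94 lat mm [-0.58 -0.08] alpha deg -51.96 tilt err [-0.001 -0.001] F along n -2.0 Flat [-0.4 -2.9] Tn -0.03 grip 65.5 open 0.705 q6 0.11
```

```bash
python3 jog.py '[[0,0,0.0007,0,0,0,0.5],[0,0,0.0014,0,0,0,0.5],[0,0,0.0014,0,0,0,0.5]]' >/dev/null
python3 -c "
from h import *
state()"
python3 jog.py '[[0,0,0.0007,0,0,0,0.5],[0,0,0.0014,0,0,0,0.5],[0,0,0.0014,0,0,0,0.5]]' >/dev/null
python3 -c "
from h import *
state()"
```

```text
t 14.15 captop h mm 10.71 lat mm [-0.46 -0.09] alpha deg -51.95 tilt err [-0.001 -0.001] F along n 2.4 Flat [ 0.5 -3.1] Tn 0.02 grip 65.9 open 0.706 q6 0.11
t 14.53 captop h mm 10.3 lat mm [-0.33 -0.13] alpha deg -51.91 tilt err [-0.001 -0.001] F along n 18.3 Flat [-5. -1.] Tn -0.12 grip 67.5 open 0.705 q6 0.11
```

It fell a full 6–7 mm, from about 17 to 10.7 mm, so it is in the thread starts. Now I'll turn it clockwise, following the 24 mm lead.

```bash
python3 jog.py '[[0,0,-0.0004,0,0,0.1,0.5],[0,0,0.0,0,0,0.2,0.5],[0,0,0.0004,0,0,0.3,0.5],[0,0,0.0008,0,0,0.4,0.5],[0,0,0.0008,0,0,0.4,0.5]]' >/dev/null
python3 -c "
from h import *
state()"
python3 jog.py '[[0,0,0.0004,0,0,0.1,0.5],[0,0,0.0008,0,0,0.2,0.5],[0,0,0.0008,0,0,0.2,0.5]]' >/dev/null
python3 -c "
from h import *
state()"
```

```text
t 15.15 captop h mm 8.97 lat mm [ 0.39 -0.11] alpha deg -74.93 tilt err [ 0.001 -0.001] F along n 6.6 Flat [ 1.  -1.2] Tn -0.07 grip 66.1 open 0.709 q6 0.51
t 15.53 captop h mm 8.15 lat mm [0.34 0.03] alpha deg -86.38 tilt err [ 0.001 -0.001] F along n 7.4 Flat [ 2.7 -0.5] Tn -0.04 grip 66.2 open 0.706 q6 0.71
```

```bash
python3 jog.py '[[0,0,0.0004,0,0,0.1,0.5],[0,0,0.0008,0,0,0.2,0.5],[0,0,0.0012,0,0,0.3,0.5],[0,0,0.0012,0,0,0.3,0.5]]' >/dev/null
python3 -c "
from h import *
state()"
python3 jog.py '[[0,0,0.0003,0,0,0.08,0.5],[0,0,0.0006,0,0,0.16,0.5],[0,0,0.0006,0,0,0.16,0.5]]' >/dev/null
python3 -c "
from h import *
state()"
```

```text
t 16.02 captop h mm 6.94 lat mm [0.2  0.16] alpha deg -103.57 tilt err [ 0. -0.] F along n 8.7 Flat [ 0.5 -0.9] Tn -0.01 grip 66.2 open 0.708 q6 1.01
t 16.4 captop h mm 6.4 lat mm [ 0.11 -1.2 ] alpha deg -112.61 tilt err [ 0.    -0.003] F along n 5.6 Flat [ 0.2 -5.8] Tn 0.57 grip 66.1 open 0.706 q6 1.17
```

```bash
for i in 1 2; do python3 jog.py '[[0,0,0.0001,0,0,0.04,0.5],[0,0,0.0002,0,0,0.08,0.5],[0,0,0.0002,0,0,0.08,0.5],[0,0,0.0002,0,0,0.08,0.5]]' >/dev/null
python3 -c "
from h import *
state()"; done
```

```text
t 16.9 captop h mm 6.86 lat mm [ 0.81 -1.64] alpha deg -116.93 tilt err [ 0.001 -0.004] F along n 12.4 Flat [-1.9 -6.4] Tn 1.84 grip 67.2 open 0.708 q6 1.24
t 17.4 captop h mm 6.26 lat mm [ 1.7  -2.28] alpha deg -121.63 tilt err [ 0.003 -0.006] F along n -1.5 Flat [ 4.2 -8.3] Tn 1.38 grip 67.1 open 0.705 q6 1.32
```

Torque rose to 1.8 Nm and then the fingers began slipping, with cap height at about 6.4 mm, so it is against the stop. I'll release it and back off along the axis.

```bash
python3 jog.py '[[0,0,0,0,0,0,0.88],[0,0,0,0,0,0,0.88],[0,0,0,0,0,0,0.88],[0,0,0,0,0,0,0.88]]'
python3 jog.py '[[0,0,-0.02,0,0,0,0.88],[0,0,-0.06,0,0,0,0.9],[0,0,-0.12,0,0,0,1],[0,0,-0.15,0,0,0,1],[0,0,-0.15,0,0,0,1],[0,0,-0.15,0,0,0,1],[0,0,-0.15,0,0,0,1]]'
python3 - <<'E'
from h import *
import cv2
state()
ps=[P(n) for n in("scene","side","wrist")];im=[imaging.camera(n) for n in("scene","side","wrist")]
T=M+N*.0064
for p in ps: print(proj(p,T).round(1))
k=lambda i,x,y:cv2.resize(i[y:y+100,x:x+100],(400,400),interpolation=cv2.INTER_CUBIC)
u=proj(ps[2],T).astype(int);x,y=np.clip(u[0]-100,0,360),np.clip(u[1]-100,0,220)
cv2.imwrite("pics/end.png",np.hstack([k(im[1],235,100),cv2.resize(im[2][y:y+200,x:x+200],(400,400),interpolation=3)]))
print(x,y)
for n,i in zip(("scene","side","wrist"),im): cv2.imwrite(f"pics/{n}9.png",i)
E
```

```text
time_s: 17.9
eef_pos: [0.57, -0.1844, 0.1457]
eef_rot: [-0.028, 0.939, -0.268, 0.214]
wrist_force: [-0.4, 0.2, 0.4]
opening: 0.88
grasp_force: 0.0
time_s: 18.77
eef_pos: [0.5073, -0.1748, 0.2801]
eef_rot: [-0.028, 0.939, -0.268, 0.213]
wrist_force: [0.0, 0.7, -0.1]
opening: 1.001
grasp_force: 0.0
t 18.77 captop h mm 153.73 lat mm [-1.74  0.79] alpha deg -121.89 tilt err [-0.004  0.002] F along n -0.1 Flat [-0.   0.8] Tn -0.01 grip 0.0 open 1.001 q6 1.35
[351.6 176.3]
[285.1 145.8]
[279.9 188.7]
179 88
```

View pics/end.png

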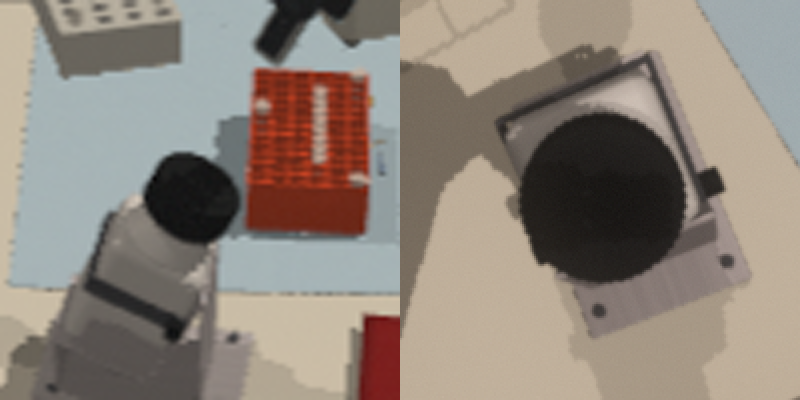

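The cap sits squarely on the neck, with its disc at about (280,187) in the wrist view against a predicted (280,189). The gripper is clear, so I'm handing in.

```bash
python3 -c "
from bench import ctrl, imaging, telemetry
print(ctrl.hand_in())"
```

```text
the job is handed in; nothing more can be done
None
```

The larger cap is screwed clockwise onto the tilted bottle up to its stop (about 1.8 Nm, cap top about 6.4 mm above the mouth) after dropping into the thread on the backward turn; I let go and handed the job in at about 19 s, and did not go near the small cap or the other things.

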